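# Point out the next solvent bottle and confirm

## Task

Show the bench's reader which solvent is next: point at the amber bottle with the blue cap from above, with the fingertips about a finger's breadth over the middle of its cap, and stay there for about two seconds. Then confirm by pushing the green button on the white box all the way down and letting it come back up. Do not touch or move any bottle, do not point at another one on the way, and leave the red button alone.

Things in the scene. Friction and masses are not known exactly. Their poses are not given: they have to be found in the camera images.
- tray: Fixed white open plastic tray, 230 x 230 mm, walls 22 mm high and 5 mm thick, on the bench. Origin: centre of its underside. The four bottles stand in it on a 5 mm floor, two by two, in any order, their axes about 100 mm apart.
- amber_blue_cap (a point): Centre of the flat top of the screw cap of a loose, upright laboratory bottle with amber (brown) glass, blue cap: the one to point at. The bottle is 70 mm in diameter up to 82 mm, narrows above, and is 141 mm tall with its cap; the cap is 40 mm in diameter and 24 mm tall. The point is on the axis at the very top; z points up out of the cap.
- amber_white_cap (a point): Centre of the flat top of the screw cap of a loose, upright laboratory bottle with amber (brown) glass, white cap: a bystander. The bottle is 70 mm in diameter up to 82 mm, narrows above, and is 141 mm tall with its cap; the cap is 40 mm in diameter and 24 mm tall. The point is on the axis at the very top; z points up out of the cap.
- clear_blue_cap (a point): Centre of the flat top of the screw cap of a loose, upright laboratory bottle with clear glass, blue cap: a bystander. The bottle is 70 mm in diameter up to 82 mm, narrows above, and is 141 mm tall with its cap; the cap is 40 mm in diameter and 24 mm tall. The point is on the axis at the very top; z points up out of the cap.
- clear_white_cap (a point): Centre of the flat top of the screw cap of a loose, upright laboratory bottle with clear glass, white cap: a bystander. The bottle is 70 mm in diameter up to 82 mm, narrows above, and is 141 mm tall with its cap; the cap is 40 mm in diameter and 24 mm tall. The point is on the axis at the very top; z points up out of the cap.
- panel: Fixed white push-button box on the bench, 100 mm (its x) by 170 mm (its y), 45 mm tall, turned by up to 0.5 rad about the vertical. Origin: centre of its underside. A green and a red button stand on its top, 90 mm apart along its y, green at +y.
- green_button_top (a point): Centre of the top face of the round green push button (the one to press), 32 mm in diameter, in a black housing on top of the box; it is pressed straight down. The point moves with the button.
- green_button (a joint): How far the green button is pressed: 0 m up, 0.006 m fully down. A spring pushes it back up; fully down takes about 5 N.
- red_button_top (a point): Centre of the top face of the round red push button (must not be pressed), 32 mm in diameter, in a black housing on top of the box; it is pressed straight down. The point moves with the button.
- red_button (a joint): How far the red button is pressed: 0 m up, 0.006 m fully down. A spring pushes it back up; fully down takes about 5 N.
Things that resemble listed ones, but are neither listed nor needed, are in the scene too. Leave any turquoise or yellow look-alike of the part that bears clear_white_cap alone.

How it is judged:
On the way, in this order (a step that is already met when the one before it is completed fails the run):
1. the fingers point at the cap of the amber bottle with the blue cap: the point between the fingers within 25 mm of its axis and 15 to 85 mm above its cap (fingertips just above it), for 1.5 s (horizontal distance between the grasp point and amber_blue_cap below 0.025 m and z of the grasp point in the frame of amber_blue_cap between 0.015 and 0.085 m), for 1.5 s.
2. the green button is pushed down by at least 4.5 mm of its 6 mm (value of joint green_button above 0.0045 m), for 0.05 s.
At the end, for the whole second after the job is handed in: All four bottles stand upright (within 0.05 rad) within 6 mm of where they stood, and both buttons are up again (within 1.5 mm) (distance of each of amber_blue_cap, amber_white_cap, clear_blue_cap, clear_white_cap from where it was at the start of the episode below 0.006 m and angle between each of amber_blue_cap, amber_white_cap, clear_blue_cap, clear_white_cap's own z axis and vertical below 0.05 rad and value of joint each of green_button, red_button below 0.0015 m); the robot touches nothing.
It fails at once if a bottle is touched by the robot (contact force between any of the fingers, the arm and amber_blue above 0.3 N or contact force between any of the fingers, the arm and amber_white above 0.3 N or contact force between any of the fingers, the arm and clear_blue above 0.3 N or contact force between any of the fingers, the arm and clear_white above 0.3 N).
It fails at once if a bottle is lifted, shifted or knocked by more than 10 mm (distance of any of amber_blue_cap, amber_white_cap, clear_blue_cap, clear_white_cap from where it was at the start of the episode above 0.01 m).
It fails at once if another bottle is pointed at: the point between the fingers within 25 mm of its axis and less than 60 mm above its cap ((horizontal distance between the grasp point and amber_white_cap below 0.025 m and z of the grasp point in the frame of amber_white_cap between -0.02 and 0.06 m) or (horizontal distance between the grasp point and clear_blue_cap below 0.025 m and z of the grasp point in the frame of clear_blue_cap between -0.02 and 0.06 m) or (horizontal distance between the grasp point and clear_white_cap below 0.025 m and z of the grasp point in the frame of clear_white_cap between -0.02 and 0.06 m)).
It fails at once if the red button is pressed by more than 2 mm (value of joint red_button above 0.002 m).
It also fails if it takes over 43 s, if anything falls off the work surface, if the arm or the gripper's body presses on something with over 40 N, if the wrist force passes 120 N, or if a joint passes its speed limit or range.

## Robot

A 6-joint arm with a two-finger parallel gripper is mounted at the origin on the work surface. World frame = base frame: x ahead of the robot, y to its left, z up, the work surface at z = 0. Lengths are in m, angles in rad, forces in N, time in s.
With the tool pointing down it reaches from about 0.35 to 0.775 m from the base axis. Payload 7.3 kg.
Tool frame: the origin (TCP) lies at the very end of the fingers, on their centre line; the grasp point (between the pads) lies 19 mm behind it; z points along the fingers, y is the direction in which the jaws open and shut (so a half turn about z gives the same grasp; the last joint's range is limited). The gripper opens to 92 mm and grips with 3 to 60 N. Pads are 19 mm wide; open, the fingers measure 130 mm over their backs; the gripper's body (75 mm by 190 mm) begins 47 mm behind the grasp point.
Start: joints at [-1.293, 0.342, 1.524, -0, 1.275, -0.146], TCP at [0.216, -0.479, 0.227] pointing down, gripper open.
Joint ranges: [-2.53, 2.53], [-0.77, 2.02], [0.04, 2.7], [-1, 4.14], [0.28, 2.66], [-3.11, 3.11]. Speed limits (rad/s): [2.57, 2.57, 3.14, 3.14, 3.14, 3.14].

## Interface

Orientations are given as [roll, pitch, yaw] about the fixed x, y, z axes, in that order (R = Rz(yaw) Ry(pitch) Rx(roll)).
In Python, from cell import robot gives the robot as it stands.
- The arm moves only by the shell command python3 -m pendant 'ROWS' [OPENING] [FORCE]. ROWS is JSON, a list of rows, each a list of 2 entries, a list of its own where there are three numbers: the shift along the tool's x, y, z in mm, then the turn about the tool's z in degrees. In form: [[[x, y, z], turn], ...]. A call has 1 to 10 rows; each row is the pose to reach, as a shift and turn from the pose measured when the call began, along the tool's axes at that moment; what a row does not reach only later rows make up. A row lasts 1/12 s, in which the tool goes at most 41.7 mm and 7.16 degrees, less where a joint would pass 70% of its speed; a pose out of reach is approached as far as the arm can. A call with a gripper value outside its range is refused whole. OPENING is the opening, from 0 (shut) to 1 (fully open), set as the call begins (- or left out, the last holds). The fingers move at their own pace and stop on an object; FORCE is the grip in N (left out, the last holds). Time passes only in rows, so rows that repeat a pose let the fingers close. It gives the time, the measured TCP pose, the force and the opening at its end, in the units of the state.
- robot.observe(): the state, without advancing time (a new reading comes with each control period).
- robot.read_camera(name): name is "side" or "top"; returns the picture (384x512x3 uint8, red, green, blue); there is no depth.
- robot.calibration(name): a dict with "vfov" (degrees; the focal length in pixels is half the picture's height over the tangent of half this angle, whatever the lens; pixels are square), "cx", "cy" (the principal point, pixels), "rvec" (rotation vector, rad) and "tvec" (3), from world to camera coordinates, as OpenCV has them. Camera axes: x right, y down, z forward; pixel columns grow to the right and rows downward; lengths in m; the calibration is good to about 2 mm. A picture is of the moment at which its call begins. calibration takes no time and is no camera call.
- robot.hand_in(): hands the job in, once; it reports no verdict.
Trained networks look in the newest picture that a camera, given by its name, has taken for a name from the list of things; names that differ only in an ending like _2 or _b are one class to them, and where a whole thing is asked for, a point or a joint stands for the part that bears it (a point fixed in the world has none). Each returns a list of dicts, best first, with "p" (0 to 1); they miss things now and then, are a little off and sometimes report something else, mostly with a low value. They report only what shows in the picture. A call takes as long as a camera call. They do not tell look-alikes from the thing itself.
- robot.find_in(camera, query): "xy" ([column, row] as shares, 0 to 1, of the picture: columns of its width, rows of its height, amid what is visible of it).
The state is a dict: "time": time; "qpos": joint angles; "qvel": joint speeds; "joint_efforts": joint torques, N m; "tool_pos": TCP position; "tool_rot": TCP orientation; "contact_force": force on the tool from outside, world axes, zero at the start; "torque": the same for the moment, N m; "opening": finger opening in m.
Only numpy, scipy, OpenCV 4.12 (cv2) and the standard library are available. Lean on these libraries where they do the work, as an engineer would, in place of code of your own. Each camera call takes 0.05 s, during which the arm holds its last target.

## Working session

There is one attempt and no reset: what is moved stays moved. The work goes in short steps, Python scripts to look and compute and a shell command to move; the robot and the scene stay as the last step left them, time stands still between calls to the robot, and variables do not carry over. Pictures are saved under pics/ and viewed, and the job is handed in when it is done.

```bash
mkdir -p pics; ls
cat > h.py <<'E'
import numpy as np,cv2
from cell import robot
def save(n,f):
    im=robot.read_camera(n); cv2.imwrite(f,im[:,:,::-1]); return im
def ray(n,u,v):
    c=robot.calibration(n);R=cv2.Rodrigues(np.array(c['rvec'],float))[0];t=np.array(c['tvec'],float).ravel()
    f=192/np.tan(np.radians(c['vfov'])/2)
    d=R.T@np.array([(u-c['cx'])/f,(v-c['cy'])/f,1]);return -R.T@t,d
def atz(n,u,v,z):
    o,d=ray(n,u,v);return o+d*(z-o[2])/d[2]
def proj(n,p):
    c=robot.calibration(n);f=192/np.tan(np.radians(c['vfov'])/2)
    K=np.array([[f,0,c['cx']],[0,f,c['cy']],[0,0,1]])
    return cv2.projectPoints(np.array(p,float).reshape(1,3),np.array(c['rvec'],float),np.array(c['tvec'],float),K,None)[0].ravel()
E
python3 - <<'E'
from h import *
for n in('top','side'):
    save(n,f'pics/{n}0.png'); print(robot.calibration(n))
    for q,z in(('amber_blue_cap',.146),('amber_white_cap',.146),('clear_blue_cap',.146),('clear_white_cap',.146),('green_button_top',.06),('red_button_top',.06)):
        for r in robot.find_in(n,q)[:3]:
            u,v=r['xy'][0]*512,r['xy'][1]*384
            print(n,q,round(r['p'],2),round(u),round(v),atz(n,u,v,z).round(3))
s=robot.observe();print(s)
E
```

```text
pics
{'vfov': 45.2771480891792, 'cx': 256.9223250402487, 'cy': 191.6970487628491, 'rvec': array([ 2.13774191, -2.14678566,  0.11464764]), 'tvec': array([0.00814901, 0.54500556, 1.05754123])}
top amber_blue_cap 0.68 169 197 [0.519 0.192 0.146]
top amber_white_cap 0.89 200 150 [0.623 0.127 0.146]
top clear_blue_cap 0.95 156 160 [0.601 0.222 0.146]
top clear_white_cap 0.97 209 188 [0.539 0.106 0.146]
top clear_white_cap 0.84 231 274 [0.358 0.057 0.146]
top clear_white_cap 0.81 282 129 [ 0.667 -0.052  0.146]
top green_button_top 0.5 312 203 [ 0.515 -0.123  0.06 ]
top red_button_top 0.67 346 199 [ 0.523 -0.201  0.06 ]
{'vfov': 50.56138657304051, 'cx': 256.2040224852526, 'cy': 191.26953087263948, 'rvec': array([ 0.14632177, -2.64886809,  1.58749429]), 'tvec': array([0.52619838, 0.14580271, 0.99173012])}
side amber_blue_cap 0.81 248 268 [0.511 0.307 0.146]
side amber_white_cap 0.59 198 229 [0.625 0.197 0.146]
side clear_blue_cap 0.74 204 273 [0.584 0.327 0.146]
side clear_white_cap 0.97 240 229 [0.543 0.187 0.146]
side clear_white_cap 0.91 305 211 [0.413 0.102 0.146]
side clear_white_cap 0.59 329 236 [0.368 0.192 0.146]
side green_button_top 0.39 269 195 [ 0.508 -0.118  0.06 ]
{'time': 0.7, 'qpos': array([-1.29300805e+00,  3.42014317e-01,  1.52412285e+00,  1.00867183e-05,
        1.27542416e+00, -1.45994141e-01]), 'qvel': array([ 0.00093996, -0.00065192,  0.00202441, -0.00043878,  0.00069813,
       -0.00029086]), 'joint_efforts': array([ 4.91959490e-04, -4.31026483e+01, -2.44445908e+01,  7.20012048e-02,
        4.82145580e-02, -1.53272748e-05]), 'tool_pos': array([ 0.21591212, -0.47854797,  0.22672508]), 'tool_rot': array([ 3.14156026e+00, -4.99094283e-06,  4.23779478e-01]), 'contact_force': array([ 0.52111794,  0.44412528, -0.30729112]), 'torque': array([ 0.00483713,  0.02874013, -0.01614985]), 'opening': 0.09176914518770743}
```

Run:
```python
import cv2
for n in('top','side'):
    i=cv2.imread(f'pics/{n}0.png');cv2.imwrite(f'pics/{n}0b.png',cv2.resize(i,(800,600),interpolation=cv2.INTER_CUBIC))
```

```text
(no output)
```

View pics/top0b.png

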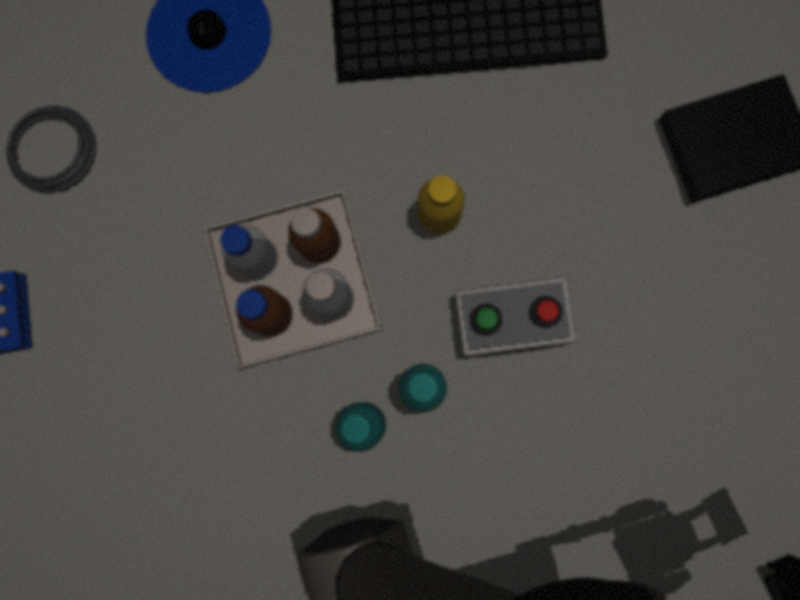

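View pics/side0b.png

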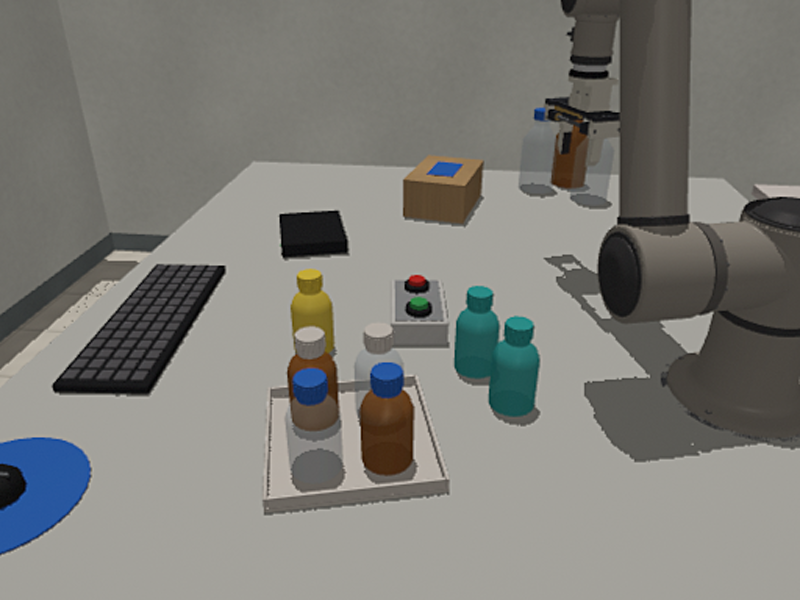

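The top view shows the amber/blue-cap bottle at bottom-left in the tray, with its cap near (252,304) of 800x600. Green button is at (486,318) and red at (547,311). In the side view that cap top is near (387,370). The detector reported bottle middles, so I'll triangulate from the cap pixels instead.

Run:
```python
from h import *
def tri(a,b):
    (o1,d1),(o2,d2)=ray('top',*(np.array(a)*.64)),ray('side',*(np.array(b)*.64))
    d1/=np.linalg.norm(d1);d2/=np.linalg.norm(d2)
    s=np.linalg.lstsq(np.c_[d1,-d2],o2-o1,rcond=None)[0]
    p,q=o1+s[0]*d1,o2+s[1]*d2
    return ((p+q)/2).round(4),np.linalg.norm(p-q).round(4)
for n,a,b,z in(('AB',(252,304),(387,370),.146),('AW',(305,222),(310,337),.146),('CB',(236,240),(310,378),.146),('CW',(320,287),(378,331),.146),('G',(486,317),(419,302),.06),('R',(547,310),(417,281),.06),('teal1',(423,387),(480,293),.141),('teal2',(355,428),(519,324),.141),('yel',(443,188),(310,275),.141)):
    print(n,*tri(a,b),atz('top',*(np.array(a)*.64),z).round(3),atz('side',*(np.array(b)*.64),z).round(3))
from scipy.ndimage import label
for n in('top','side'):
    im=cv2.imread(f'pics/{n}0.png').astype(int);B,G,R=im[...,0],im[...,1],im[...,2]
    for nm,m in(('blue',(B>R*1.6)&(B>G*1.4)&(B>60)),('green',(G>R*1.4)&(G>B*1.4)&(G>50)),('red',(R>G*2)&(R>B*2)&(R>80))):
        k,l,st,c=cv2.connectedComponentsWithStats(m.astype(np.uint8))
        for i in range(1,k):
            if 20<st[i,4]<600: print(n,nm,st[i],c[i].round(1))
```

```text
AB [0.5251 0.2088 0.1432] 0.0016 [0.526 0.208 0.146] [0.524 0.213 0.146]
AW [0.6401 0.1378 0.1399] 0.0027 [0.64  0.137 0.146] [0.636 0.148 0.146]
CB [0.6161 0.234  0.1413] 0.0003 [0.615 0.233 0.146] [0.614 0.24  0.146]
CW [0.5488 0.1155 0.1422] 0.0005 [0.548 0.115 0.146] [0.548 0.122 0.146]
G [ 0.5121 -0.1192  0.064 ] 0.0052 [ 0.515 -0.12   0.06 ] [ 0.51  -0.126  0.06 ]
R [ 0.5228 -0.2097  0.0596] 0.0045 [ 0.525 -0.21   0.06 ] [ 0.52  -0.208  0.06 ]
teal1 [ 0.4101 -0.0254  0.1366] 0.0037 [ 0.412 -0.025  0.141] [ 0.409 -0.017  0.141]
teal2 [0.3555 0.0666 0.1381] 0.0037 [0.357 0.066 0.141] [0.354 0.072 0.141]
yel [ 0.6868 -0.0556  0.1375] 0.0047 [ 0.688 -0.055  0.141] [ 0.682 -0.048  0.141]
top blue [142 144  18  18 253] [149.9 152.5]
top blue [  0 174  13  50 481] [  5.6 199.3]
top blue [152 185  18  18 250] [160.2 194. ]
top green [305 197  14  13 139] [311.5 203.2]
top red [344 193  13  12 122] [350.3 198.4]
side blue [342  69   7   8  49] [344.8  72.3]
side blue [274 104  22   9 136] [284.4 107.9]
side blue [237 232  21  23 409] [247.1 242.6]
side blue [187 236  23  23 438] [198.2 246.9]
side green [262 190  12   9  84] [267.6 193.9]
side red [262 176  10   7  61] [266.4 179.2]
```

```bash
python3 -m pendant '[[[29,-25,-5],4.4],[[58,-50,-10],8.8],[[87,-76,-15],13.2],[[116,-101,-20],17.6],[[145,-126,-20],22],[[174,-152,-20],26.4],[[203,-177,-20],30.8],[[232,-202,-20],35.2],[[261,-228,-20],39.6],[[290,-253,-20],44]]' 0 20
python3 - <<'E'
from h import *
def rel(p):
    s=robot.observe();from scipy.spatial.transform import Rotation as Ro
    return (Ro.from_euler('xyz',s['tool_rot']).inv().apply(np.array(p)-s['tool_pos'])*1000).round(1)
print(rel([.525,.209,.247]),robot.observe()['qpos'])
E
```

```text
time: 1.53
tool_pos: [0.3765, -0.1269, 0.247]
tool_rot: [3.141, -0.001, -0.348]
contact_force: [1.0, -0.5, 0.6]
opening: 0.0297
[  24.9 -366.4   -0. ] [-5.18384280e-01  8.55509078e-02  1.80113814e+00 -9.05061533e-05
  1.25398192e+00  1.40067924e+00]
```

```bash
python3 -m pendant '[[[2.5,-36,0],0],[[5,-73,0],0],[[7.5,-110,0],0],[[10,-147,0],0],[[12.5,-183,0],0],[[15,-220,0],0],[[17.5,-257,0],0],[[20,-293,0],0],[[22.5,-330,0],0],[[25,-366,0],0]]' 0 20
python3 -m pendant '[[[0,0,0],0],[[0,0,0],0]]'
python3 - <<'E'
from h import *
s=robot.observe();p=s['tool_pos'];print(p)
for n in('top','side'):
    i=save(n,f'pics/{n}1.png');print(n,proj(n,p)*1.5625,proj(n,[.525,.209,.146])*1.5625)
    cv2.imwrite(f'pics/{n}1b.png',cv2.resize(i[:,:,::-1],(800,600),interpolation=cv2.INTER_CUBIC))
E
```

```text
time: 2.37
tool_pos: [0.5253, 0.2107, 0.247]
tool_rot: [3.141, -0.001, -0.348]
contact_force: [0.1, -0.3, 0.6]
opening: 0.0004
time: 2.53
tool_pos: [0.5254, 0.2124, 0.2462]
tool_rot: [3.141, -0.0, -0.345]
contact_force: [0.6, -0.5, 0.4]
opening: 0.0003
[0.52535435 0.21241741 0.2462135 ]
top [229.89731656 294.03290994] [251.42390675 304.3749143 ]
side [385.33338368 298.11042227] [386.40146376 368.15113281]
```

View pics/side1b.png

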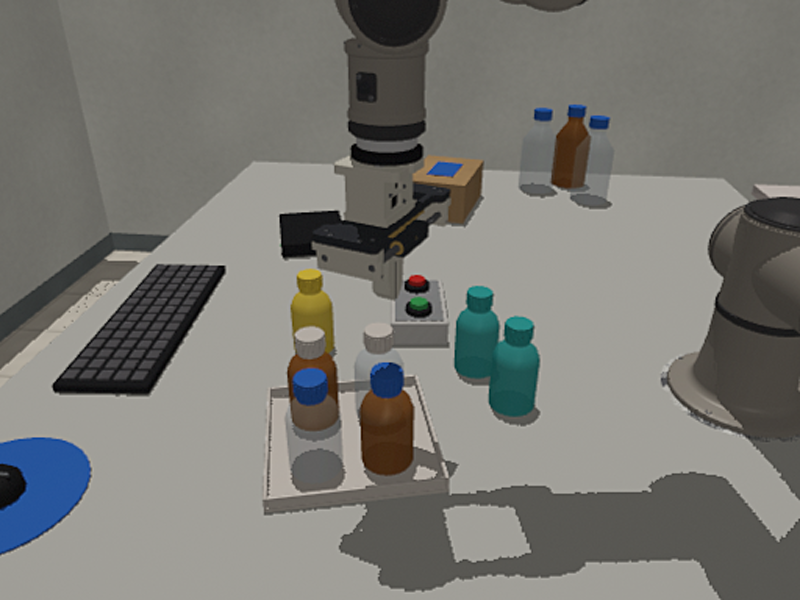

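View pics/top1b.png

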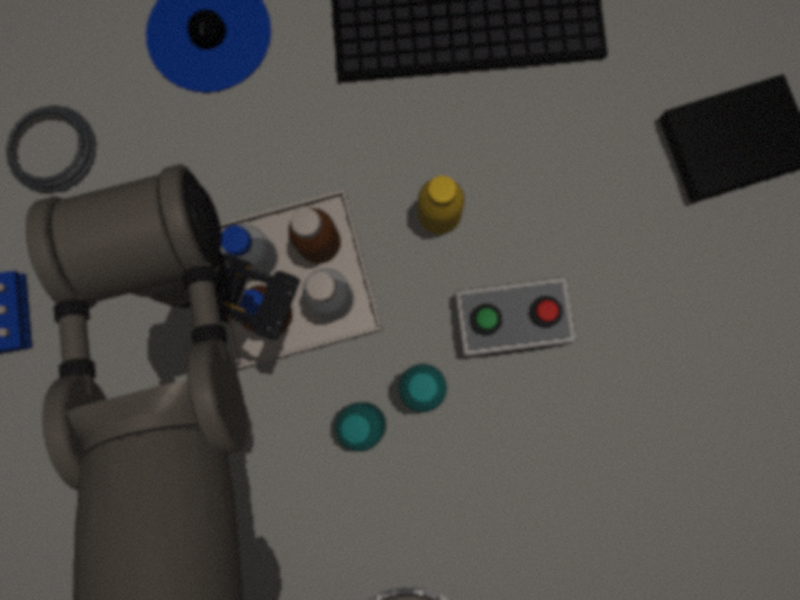

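The side view shows the closed tip at (385,298), where projection predicts it and right above the amber/blue cap at (387,370). The top view fits that too, with the blue cap showing between gripper parts. I'll descend to about 15 mm above the cap.

```bash
python3 -m pendant '[[[0.5,1.5,12],0],[[1,3,24],0],[[1,3,36],0],[[1,3,48],0],[[1,3,58],0],[[1,3,66],0],[[1,3,73],0],[[1,3,79],0],[[1,3,83],0],[[1,3,85],0]]'
python3 -m pendant '[[[0,0,0],0],[[0,0,0],0]]'
python3 - <<'E'
from h import *
s=robot.observe();p=s['tool_pos'];print(p)
i=save('side','pics/side2.png');cv2.imwrite('pics/side2b.png',cv2.resize(i[150:300,180:330,::-1],(600,600),interpolation=cv2.INTER_CUBIC))
E
```

```text
time: 3.47
tool_pos: [0.5248, 0.2069, 0.1613]
tool_rot: [3.14, -0.0, -0.348]
contact_force: [0.6, 0.2, 0.0]
opening: 0.0006
time: 3.63
tool_pos: [0.5249, 0.207, 0.1614]
tool_rot: [3.141, -0.0, -0.348]
contact_force: [-0.2, 0.2, -0.1]
opening: 0.0002
[0.524918   0.20699166 0.16139373]
```

View pics/side2b.png

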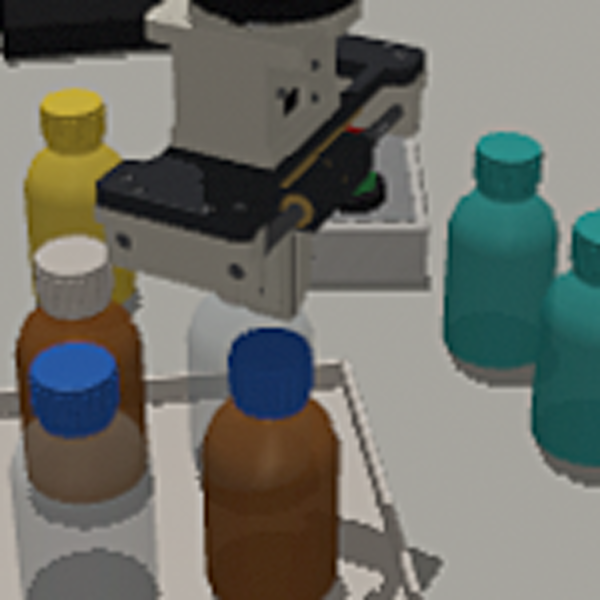

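The crop shows the fingertip just above the target cap, with a small gap and no other cap beneath it. I'll dwell for about 2.4 s.

```bash
for i in 1 2 3; do python3 -m pendant '[[[0,0,0],0],[[0,0,0],0],[[0,0,0],0],[[0,0,0],0],[[0,0,0],0],[[0,0,0],0],[[0,0,0],0],[[0,0,0],0],[[0,0,0],0],[[0,0,0],0]]'; done
python3 -m pendant '[[[0,0,-12],0],[[0,0,-24],0],[[0,0,-36],0],[[0,0,-48],0],[[0,0,-60],0],[[0,0,-72],0],[[0,0,-84],0],[[0,0,-84],0]]'
python3 - <<'E'
from h import *
from scipy.spatial.transform import Rotation as Ro
s=robot.observe()
print((Ro.from_euler('xyz',s['tool_rot']).inv().apply(np.array([.514,-.121,.245])-s['tool_pos'])*1000).round(1))
E
```

```text
time: 4.52
tool_pos: [0.525, 0.207, 0.1616]
tool_rot: [3.141, -0.001, -0.347]
contact_force: [-0.6, 0.6, -0.2]
opening: 0.0005
time: 5.35
tool_pos: [0.525, 0.207, 0.1616]
tool_rot: [3.141, -0.001, -0.348]
contact_force: [-0.2, 0.3, 1.3]
opening: 0.0003
time: 6.18
tool_pos: [0.525, 0.207, 0.1616]
tool_rot: [3.141, -0.001, -0.348]
contact_force: [0.6, 0.8, 0.0]
opening: 0.0011
time: 6.85
tool_pos: [0.526, 0.2074, 0.2481]
tool_rot: [-3.14, -0.005, -0.347]
contact_force: [0.6, -0.2, 0.5]
opening: 0.0004
[100.5 312.9   3. ]
```

```bash
python3 -m pendant '[[[10,31,0],0],[[20,62,0],0],[[30,93,0],0],[[40,125,0],0],[[50,156,0],0],[[60,188,0],0],[[70,219,0],0],[[80,250,0],0],[[90,281,0],0],[[100,313,0],0]]'
python3 -m pendant '[[[0,0,20],0],[[0,0,40],0],[[0,0,60],0],[[0,0,80],0],[[0,0,100],0],[[0,0,120],0],[[0,0,135],0],[[0,0,145],0],[[0,0,150],0],[[0,0,150],0]]'
python3 - <<'E'
from h import *
s=robot.observe();p=s['tool_pos'];print(p)
for n,(a,b) in(('side',(190,110)),('top',(240,130))):
    i=save(n,f'pics/{n}3.png');print(n,(proj(n,p)-[a,b])*4);cv2.imwrite(f'pics/{n}3b.png',cv2.resize(i[b:b+150,a:a+150,::-1],(600,600),interpolation=cv2.INTER_CUBIC))
E
```

```text
time: 7.68
tool_pos: [0.513, -0.1224, 0.2473]
tool_rot: [-3.14, -0.004, -0.347]
contact_force: [-0.1, 1.0, 0.6]
opening: 0.0002
time: 8.52
tool_pos: [0.513, -0.1221, 0.0962]
tool_rot: [-3.14, -0.002, -0.347]
contact_force: [-0.0, -0.8, 1.3]
opening: 0.0005
[ 0.51299946 -0.12205553  0.09622069]
side [308.7341858  288.66113492]
top [294.61615163 288.29633743]
```

View pics/side3b.png

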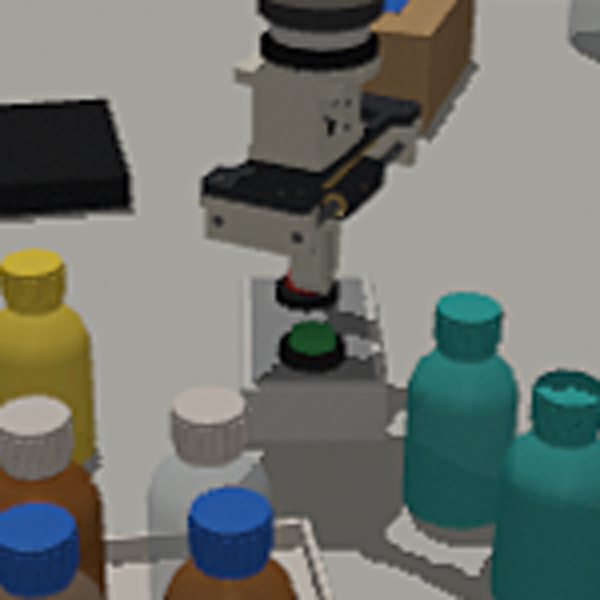

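View pics/top3b.png

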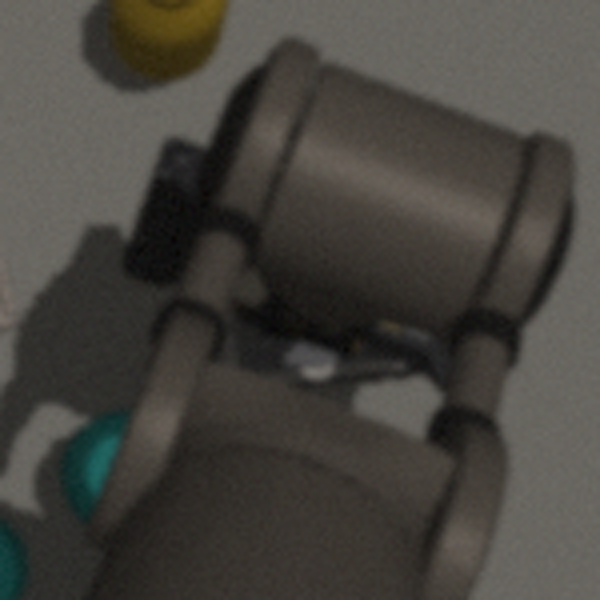

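The side crop shows the tip at (313,290), close to its projection and above the green button at (313,337). The red button is behind it and clear. The top crop is blocked by the arm. I'll descend gently while watching the force.

```bash
python3 -m pendant '[[[0,0,8],0],[[0,0,16],0],[[0,0,22],0],[[0,0,26],0],[[0,0,28],0],[[0,0,29],0],[[0,0,30],0],[[0,0,31],0],[[0,0,32],0],[[0,0,32],0]]'
python3 -m pendant '[[[0,0,0.5],0],[[0,0,1],0],[[0,0,1.5],0],[[0,0,2],0],[[0,0,2],0]]'
```

```text
time: 9.45
tool_pos: [0.5142, -0.1225, 0.066]
tool_rot: [-3.14, -0.005, -0.347]
contact_force: [-0.4, 0.2, 1.6]
opening: 0.0006
time: 9.87
tool_pos: [0.5143, -0.1225, 0.064]
tool_rot: [-3.14, -0.005, -0.347]
contact_force: [-2.1, 0.4, 3.4]
opening: 0.0004
```

```bash
python3 -m pendant '[[[0,0,0.5],0],[[0,0,1],0],[[0,0,1.5],0],[[0,0,2],0],[[0,0,2],0]]'
python3 -m pendant '[[[0,0,0.5],0],[[0,0,1],0],[[0,0,1.5],0],[[0,0,1.5],0]]'
```

```text
time: 10.28
tool_pos: [0.5143, -0.1225, 0.062]
tool_rot: [-3.14, -0.005, -0.347]
contact_force: [-0.6, -0.3, 5.1]
opening: 0.0004
time: 10.62
tool_pos: [0.5143, -0.1225, 0.0612]
tool_rot: [-3.14, -0.006, -0.347]
contact_force: [-3.0, 0.6, 10.0]
opening: 0.0006
```

```bash
python3 -m pendant '[[[0,0,0.5],0],[[0,0,1],0],[[0,0,1],0],[[0,0,1],0]]'
python3 - <<'E'
from h import *
i=save('side','pics/side4.png');a,b=190,110;cv2.imwrite(f'pics/side4b.png',cv2.resize(i[b:b+150,a:a+150,::-1],(600,600),interpolation=cv2.INTER_CUBIC))
E
```

```text
time: 10.95
tool_pos: [0.5144, -0.1225, 0.0611]
tool_rot: [-3.14, -0.006, -0.347]
contact_force: [-4.7, 1.5, 13.7]
opening: 0.0006
```

View pics/side4b.png

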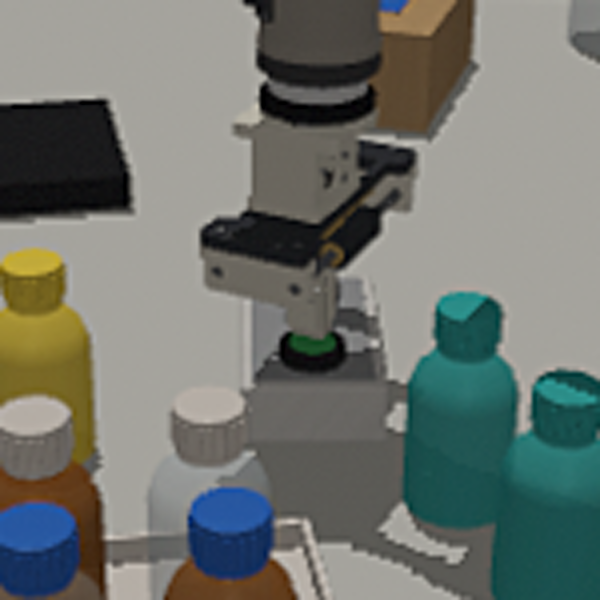

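The crop shows the tip on the green button, which has sunk into its housing. The force climbed as a spring would to about 5 N. Then z stopped at 61 mm while the force kept rising, so the button has bottomed out. I'll lift off.

```bash
python3 -m pendant '[[[0,0,-3],0],[[0,0,-8],0],[[0,0,-16],0],[[0,0,-30],0],[[0,0,-50],0],[[0,0,-75],0],[[0,0,-100],0],[[0,0,-125],0],[[0,0,-150],0],[[0,0,-150],0]]'
python3 -m pendant '[[[0,0,0],0],[[0,0,0],0],[[0,0,0],0],[[0,0,0],0],[[0,0,0],0],[[0,0,0],0]]'
python3 - <<'E'
from h import *
i=save('side','pics/side5.png');cv2.imwrite(f'pics/side5b.png',cv2.resize(i[:,:,::-1],(800,600),interpolation=cv2.INTER_CUBIC))
im0=cv2.imread('pics/side0.png').astype(int);im1=i[:,:,::-1].astype(int)
for nm,(x,y,w,h) in dict(tray=(165,205,125,125),buttons=(250,170,40,45)).items():
    d=np.abs(im0-im1)[y:y+h,x:x+w].max(2);print(nm,(d>40).sum())
E
```

```text
time: 11.83
tool_pos: [0.5157, -0.1233, 0.2164]
tool_rot: [-3.14, -0.015, -0.347]
contact_force: [-0.3, -0.7, 0.2]
opening: 0.0003
time: 12.33
tool_pos: [0.5155, -0.1232, 0.2157]
tool_rot: [-3.14, -0.014, -0.347]
contact_force: [0.7, 0.3, -0.1]
opening: 0.0004
tray 944
buttons 165
```

View pics/side5b.png

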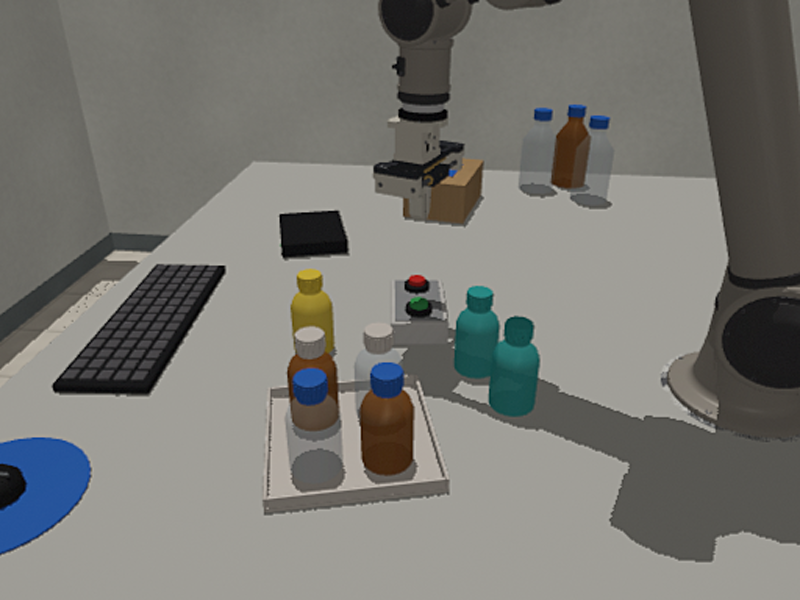

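The picture shows all bottles at their starting pixels (target cap at (387,370)). Both buttons are up, green at (419,303) and red at (417,282), and the arm is clear. The image differences look like the arm's shadow.

Run:
```python
from h import *
print(robot.hand_in())
```

```text
the job is handed in; nothing more can be done
None
```

The arm pointed at the amber bottle with the blue cap, then pressed the green button fully and let it come back up. I handed the job in shortly after 12.4 s; no verdict is reported.

- **Pointing:** The closed fingertips were held about 15 mm above the middle of the cap for about 2.5 s. They were within about 2–3 mm of its axis, by triangulating the cap in both cameras.
- **Button:** The force rose like a spring to about 5 N. Further pushing took it to about 14 N while the tip stopped at z = 61 mm, so the button had reached its stop. The camera also showed it sunk into its housing.
- **Last checks:** After lifting off, the force reading was back to noise. The last side picture shows all bottles at their starting pixels, both buttons up and the arm clear.
- **Not settled:** The pixel comparison with the first picture did show differences around the tray (944 pixels) and the buttons (165 pixels). I put these down to the arm's shadow by eye and did not check further. I had no direct reading of the button joints, and the arm blocked the top camera's view of the button before the press.

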